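# Shoot the bolt of the small locker while holding its safety catch down

### The arm

A 7-joint arm with a two-finger parallel gripper is mounted at the origin on a cart in front of the work surface, level with it; the furniture and walls round the work are solid. World frame = base frame: x ahead of the robot, y to its left, z up, the work surface at z = 0. Lengths are in m, angles in degrees, forces in N, time in s.
With the tool pointing down it reaches from about 0.35 to 0.9 m from the base axis. Payload 8.1 kg.
Tool frame: the origin (TCP) lies midway between the tips of the shut fingers; the grasp point (between the pads) lies 19 mm behind it; z points along the fingers, y is the direction in which the jaws open and shut (so a half turn about z gives the same grasp; the last joint's range is limited). The gripper opens to 85 mm and grips with 20 to 120 N. Pads are 22 mm wide; open, the fingers measure 114 mm over their backs; the gripper's body (76 mm by 85 mm) begins 54 mm behind the grasp point. The pads swing forward as they close: fully open they stand 13 mm farther back than shut.
Start: joints at [-75.894, 24.895, 1.432, 90.138, -0.665, 64.973, -4.303], TCP at [0.214, 0.587, 0.231] pointing down, gripper open.
Joint ranges: [-149.89, 149.89], [-25.12, 119.58], [-72.63, 75.52], [4.76, 147.25], [-75.54, 255.54], [6.69, 114.76], [-157.13, 157.13]. Speed limits (degrees/s): [127.2, 127.2, 172.46, 172.46, 180, 180, 180].

### API

Orientations are given as a 3x3 rotation matrix whose columns are the frame's x, y, z axes.
In Python, from rig import * gives the robot as it stands.
- The arm moves only by the tool move_arm, never from a script. Its argument "plan" is a list that holds one entry, the list of rows, each a list of 7 numbers: the shift along the tool's x, y, z in units of 0.02 m (1.0 is 0.02 m), then the turn, a rotation vector about the tool's x, y, z in units of 180 degrees (1.0 is 180 degrees), then the closure, from -1 (fully open) to 1 (shut). In form: [[[tx, ty, tz, ax, ay, az, hand], ...]]. A call has 1 to 20 rows; each row shifts and turns the commanded pose from where the row before left it, along the tool's axes as they then stand; what a row does not reach is not made up. A row lasts 1/8 s, in which the tool goes at most 62.5 mm and 10.7 degrees, less where a joint would pass 70% of its speed; a pose out of reach is approached as far as the arm can. A call with a number of a shift or a turn outside -1 to 1 is refused whole. A call with a gripper value outside its range is refused whole. The fingers move at their own pace and stop on an object; "grip_force" is the grip in N (left out, the last holds). Time passes only in rows, so rows that do not move let the fingers close. It gives the time, the measured TCP pose, the force and the opening at its end, in the units of the state.
- observe(): the state, without advancing time (a new reading comes with each control period).
- get_image(name): name is "scene" or "top" or "wrist"; returns (picture, depth): 480x640x3 uint8, blue, green, red; 480x640 float32, m along the optical axis (not along the pixel's ray), 0 where there is no reading.
- camera_params(name): a dict with "fx", "fy", "cx", "cy" (pixels), "rvec" (rotation vector, rad) and "tvec" (3), from world to camera coordinates, as OpenCV has them; the wrist camera has in their place "tool_from_camera" (4x4, takes a point from camera to tool coordinates, whose origin is the TCP and whose axes are the flange's). Camera axes: x right, y down, z forward; pixel columns grow to the right and rows downward; lengths in m; the calibration is good to about 2 mm. A picture is of the moment at which its call begins: read the wrist's pose just before it. camera_params takes no time and is no camera call.
- sign_off(): hands the job in, once; it reports no verdict.
Trained networks look in the newest picture that a camera, given by its name, has taken for a name from the list of things; names that differ only in an ending like _2 or _b are one class to them, and where a whole thing is asked for, a point or a joint stands for the part that bears it (a point fixed in the world has none). Each returns a list of dicts, best first, with "confidence" (0 to 1); they miss things now and then, are a little off and sometimes report something else, mostly with a low value. They report only what shows in the picture. A call takes as long as a camera call.
- outline_of(camera, target): "mask" (480x640 bool, what is visible of it) and "bbox" ([left, top, width, height] in pixels, round what is visible of it).
- landmark_of(camera, target): "location" ([column, row] in pixels: a listed point, or the origin of a listed thing).
The state is a dict: "t": time; "joints": joint angles; "dq": joint speeds; "effort": joint torques, N m; "position": TCP position; "orientation": TCP orientation; "wrist_force": force on the tool from outside, world axes, zero at the start; "ft_torque": the same for the moment, N m; "width": finger opening in m.
Only numpy, scipy, OpenCV 4.12 (cv2) and the standard library are available. Lean on these libraries where they do the work, as an engineer would, in place of code of your own. Each camera call takes 0.05 s, during which the arm holds its last target. There are 200 camera calls.

### The job

The small grey steel locker on the bench is still unbolted: lock it. With one fingertip press the long sprung catch plate on its lid down and keep it down while the other fingertip pushes the bolt by its upright paddle fully home into the keeper at the far end, then let the catch spring all the way back up so that it locks the bolt there. Do not grasp or lift anything, and do not shift the locker or the things standing round it.

Things in the scene. Friction and masses are not known exactly. Their poses are not given: they have to be found in the camera images.
- locker: Flat grey steel box 256 x 206 x 80 mm, about 6 kg, loose on rubber feet. Origin: centre of its underside, z up, +x the way the bolt is pushed home (roughly away from the robot), +y left of that. On its lid lies a steel lock: the bolt along x at y = -31 mm, the catch plate at y = +31 mm. Between plate and paddle nothing is higher than 109 mm above the underside.
- bolt_paddle (a point): Middle of the top edge of the bolt's upright steel paddle, 137 mm above the locker's underside; 10 mm thick along locker x, 26 mm wide along y. The round bolt below it tops out at 103 mm, its two guides at 108 mm. Drawn back (joint 0) the paddle is at locker x = -75 mm. Push its near (-x) face with a fingertip 109 to 130 mm above the underside.
- keeper (a point): Mouth of the keeper, a steel bridge 28 mm wide and 30 mm high on the far end of the lid, into which the end of the bolt goes. Fixed to the locker, at x = +66, y = -31 mm there.
- bolt (a joint): Bolt travel in m along locker +x: 0 drawn back (it starts within 4 mm of that), 0.052 the stop, fully home. Slides with about 2 N and stays where it is left. It has lugs 16 mm apart; whenever the catch is up, its tooth between them stops the bolt both ways, however hard it is pushed.
- catch_top (a point): Centre of the upper face of the catch plate, a flat level steel thumb plate beside the bolt, 140 mm long (locker x), 36 mm wide (y), its top 124 mm above the locker's underside when up, centre at locker x = -60, y = +31 mm. It stays level as it sinks, may be pressed anywhere, and a fingertip can slide along it. Its centre line and the paddle's are 62 mm apart.
- catch (a joint): How far the catch plate is pressed down, in m: 0 up, 0.012 stop. The spring takes about 5 N to begin and 9 N at the bottom. Its tooth is clear of the bolt's lugs from 0.005 on; 0.008 is a safe depth. Let go with the bolt home it springs back to 0 and locks the bolt; let go between the notches it stays at about 0.005.
- tape_measure: Bystander: steel tape measure, 78 x 38 x 67 mm, standing on the bench left of the locker. Origin: centre of its underside.
- glue_stick: Bystander: glue stick, 27 mm across, 96 mm tall, upright on the bench right of the locker. Origin: centre of its underside.
- fuse_box: Bystander: small cardboard box, 100 x 62 x 85 mm, on the bench behind the locker. Origin: centre of its underside.

How it is judged (in metres and radians):
On the way, in this order (a step that is already met when the one before it is completed fails the run):
1. the catch is held down, clear of the bolt, which is not yet home (value of joint catch above 0.0058 m and value of joint bolt below 0.04 m), for 0.1 s.
2. the bolt is home while the catch is still held down (value of joint catch above 0.0058 m and value of joint bolt above 0.0465 m), for 0.1 s.
At the end, for the whole second after the job is handed in: The bolt is home (joint above 46.5 of 52 mm), the catch has sprung up to within 2 mm and so locks it, the locker is at rest and, like the three bystanders, within 30 mm of where it stood (value of joint bolt above 0.0465 m and value of joint catch below 0.002 m and linear speed of locker below 0.01 m/s and distance of each of locker, tape_measure, glue_stick, fuse_box from where it was at the start of the episode below 0.03 m); the robot touches nothing.
It fails at once if the locker is shifted by more than 30 mm, lifted or tipped (distance of locker from where it was at the start of the episode above 0.03 m or height (world z) of locker above 0.012 m or angle between locker's own z axis and vertical above 0.1 rad).
It fails at once if a bystander is shifted or lifted by more than 30 mm or tipped over (distance of any of tape_measure, glue_stick, fuse_box from where it was at the start of the episode above 0.03 m or angle between any of tape_measure, glue_stick, fuse_box's own z axis and vertical above 0.6 rad).
It also fails if it takes over 32 s, if anything falls off the work surface, if the arm or the gripper's body presses on something with over 40 N, if the wrist force passes 120 N, or if a joint passes its speed limit or range.

## Working session

There is one attempt and no reset: what is moved stays moved. The work goes in short steps, Python scripts to look and compute and a tool call to move; the robot and the scene stay as the last step left them, time stands still between calls to the robot, and variables do not carry over. Pictures are saved under pics/ and viewed, about 8 in all and at most 12, crops included, and the job is handed in when it is done.

Besides the shell and the picture viewer there is one more tool, called after "Call:" as name([rows], argument=value, ...), one row to a line, values as JSON. move_arm: Moves the arm, as the interface text tells. Shifts and turns lie within -1 to 1; 1 stands for 0.02 m of shift or 180 degrees of turn. Its arguments: {"type":"object","properties":{"plan":{"type":"array"},"grip_force":{"type":"number"}},"required":["plan"]}

```bash
mkdir -p pics
cat > h.py <<'E'
from rig import *
import numpy as np, cv2
def toworld(cam,px,z=None,depth=None):
    p=camera_params(cam); R=cv2.Rodrigues(np.array(p['rvec'],float))[0]; t=np.array(p['tvec'],float).ravel()
    r=np.array([(px[0]-p['cx'])/p['fx'],(px[1]-p['cy'])/p['fy'],1.])
    C=-R.T@t; d=R.T@r
    s=depth if depth else (z-C[2])/d[2]
    return C+s*d
E
python3 - <<'E'
from h import *
print(observe())
for c in ['top','scene']:
    im,d=get_image(c); cv2.imwrite(f'pics/{c}0.png',im); np.save(f'pics/{c}d.npy',d)
    for n,z in [('bolt_paddle',.137),('keeper',.11),('catch_top',.124),('locker',0),('tape_measure',0),('glue_stick',0),('fuse_box',0)]:
        for l in landmark_of(c,n)[:2]:
            u=l['location']; dd=d[int(u[1]),int(u[0])]
            print(c,n,round(l['confidence'],2),np.round(u,1),toworld(c,u,z=z).round(4),toworld(c,u,depth=float(dd)).round(4) if dd>0 else None)
E
```

```text
{'t': 0.0, 'joints': array([-75.89275038,  24.93862074,   1.43106608,  90.18888672,
        -0.66407657,  64.97333817,  -4.3023923 ]), 'dq': array([-0.04099988, -0.13567359, -0.00385188, -0.04391406,  0.03760315,
        0.06049484, -0.02046167]), 'effort': array([ 5.12237202e-04, -6.70476222e+01,  1.02597501e+00, -3.16222394e+01,
        1.58570940e-02,  1.24584959e-02, -2.99152839e-05]), 'position': array([0.21350296, 0.58686512, 0.23050395]), 'orientation': array([[-9.39756880e-01,  3.41843306e-01, -4.01614972e-04],
       [ 3.41843506e-01,  9.39755591e-01, -1.56451714e-03],
       [-1.57399797e-04, -1.60755522e-03, -9.99998695e-01]]), 'wrist_force': array([-0.01725689,  0.59863515,  0.35411642]), 'ft_torque': array([-0.03610016, -0.01444716, -0.01460535]), 'width': 0.08541392592290108}
top bolt_paddle 0.69 [355.6 301.2] [0.5219 0.0343 0.137 ] [0.5219 0.0343 0.1365]
top keeper 0.85 [327.6 232.7] [0.6485 0.0866 0.11  ] [0.6524 0.0861 0.0848]
top keeper 0.56 [321.9 270.1] [0.5785 0.0955 0.11  ] [0.5809 0.0952 0.0839]
top catch_top 0.61 [316.9 302.4] [0.5185 0.1032 0.124 ] [0.5185 0.
[... 285 characters left out ...]
7] [0.764  0.1701 0.    ] [0.7431 0.1657 0.0878]
scene bolt_paddle 0.88 [294.4 282.8] [0.5225 0.0379 0.137 ] [0.5224 0.0377 0.1372]
scene keeper 0.76 [327.7 233.4] [0.6471 0.0835 0.11  ] [0.6624 0.0973 0.0867]
scene catch_top 0.56 [261.1 268.3] [0.5134 0.1032 0.124 ] [0.5142 0.1043 0.1222]
scene locker 0.6 [299.4 293.7] [0.5778 0.0889 0.    ] [0.5216 0.0274 0.1196]
scene tape_measure 0.76 [200.5 280.4] [0.4761 0.2439 0.    ] [0.4697 0.2304 0.0189]
scene glue_stick 0.9 [370.4 330.3] [ 0.6055 -0.0528  0.    ] [ 0.5924 -0.0613  0.0258]
scene glue_stick 0.46 [328.  232.3] [0.7219 0.1501 0.    ] [0.6663 0.1    0.0843]
scene fuse_box 0.86 [334.3 217.6] [0.7602 0.1675 0.    ] [0.7024 0.1173 0.0814]
```

Run:
```python
from h import *
im=cv2.imread('pics/top0.png'); d=np.load('pics/topd.npy')
c=cv2.resize(im[150:350,200:450],None,fx=3,fy=3,interpolation=cv2.INTER_CUBIC); cv2.imwrite('pics/topc.png',c)
p=camera_params('top'); R=cv2.Rodrigues(np.array(p['rvec'],float))[0]; t=np.array(p['tvec'],float).ravel()
v,u=np.mgrid[0:480,0:640]
P=np.stack([(u-p['cx'])/p['fx']*d,(v-p['cy'])/p['fy']*d,d],-1); W=(P-t)@R
o=outline_of('top','locker'); 
get=lambda m:cv2.minAreaRect(W[m][:,:2].astype(np.float32)*1000)
m=o[0]['mask']&(W[...,2]>.072)&(d>0); m=cv2.morphologyEx(m.astype(np.uint8),cv2.MORPH_OPEN,np.ones((3,3)))>0
print('lid',m.sum(),get(m), np.median(W[m][:,2]))
near=np.hypot(W[...,0]-.517,W[...,1]-.103)<.09
m2=near&(abs(W[...,2]-.124)<.006)&m
n,l,s,cc=cv2.connectedComponentsWithStats(m2.astype(np.uint8))
for i in range(1,n):
  if s[i,4]>8: print(s[i,4],get(l==i),W[l==i].mean(0),np.median(W[l==i][:,2]))
m3=(np.hypot(W[...,0]-.522,W[...,1]-.035)<.03)&(W[...,2]>.128)&(d>0)
print('paddle',m3.sum(),W[m3].mean(0),get(m3))
```

```text
lid 14119 ((581.9109497070312, 91.06819152832031), (259.6427001953125, 206.18063354492188), 19.740116119384766) 0.08173992485115221
1554 ((521.0196533203125, 101.92717742919922), (149.0864715576172, 35.840824127197266), 19.847776412963867) [0.51719256 0.10066085 0.12395932] 0.12393516372486113
paddle 79 [0.52318643 0.03701503 0.13612089] ((523.149658203125, 37.05312728881836), (9.559588432312012, 25.504247665405273), 19.770034790039062)
```

View pics/topc.png

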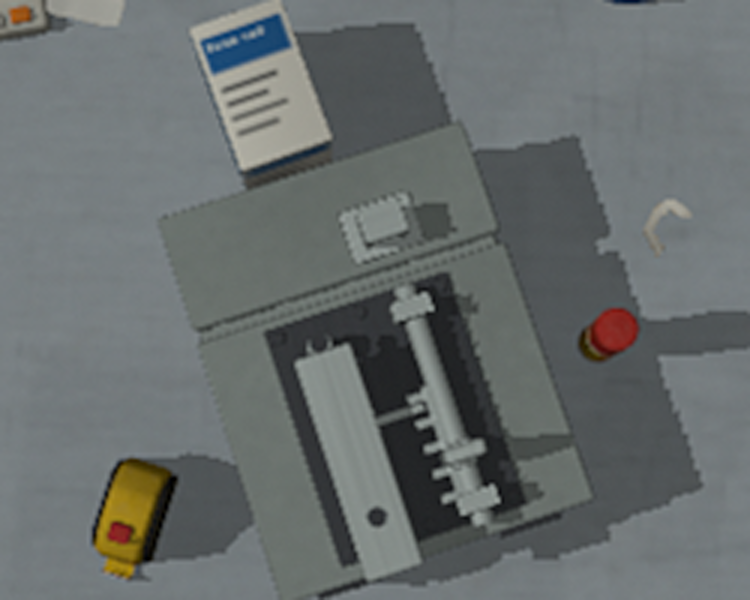

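View pics/scene0.png

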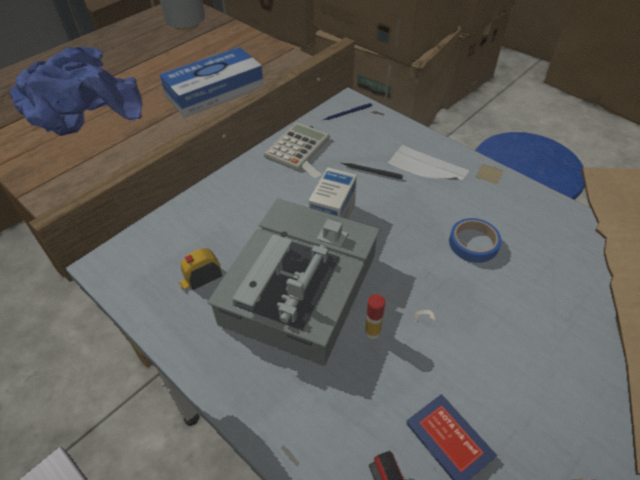

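The detections agree with the depth measurements and the known sizes. The locker centre is (0.582, 0.091), yaw is 19.8°, and the paddle comes out at locker (-73.5, -31). The top crop shows the plate at about (355,460) and the bolt and paddle at about (460,450). The scene view confirms the layout and clear surroundings. I'll turn the tool to line up with the locker and carry it over.

Call:
move_arm([
  [[0, 0, 0, 0, 0, -0.0552, -0.13], [0, 0, 0, 0, 0, -0.0552, -0.13], [0, 0, 0, 0, 0, -0.0552, -0.13], [0, 0, 0, 0, 0, -0.0552, -0.13], [-0.14, -1, 0, 0, 0, 0, -0.13], [-0.14, -1, 0, 0, 0, 0, -0.13], [-0.14, -1, 0, 0, 0, 0, -0.13], [-0.14, -1, 0, 0, 0, 0, -0.13], [-0.14, -1, 0, 0, 0, 0, -0.13], [-0.14, -1, 0, 0, 0, 0, -0.13], [-0.14, -1, 0, 0, 0, 0, -0.13], [-0.14, -1, 0, 0, 0, 0, -0.13], [-0.14, -1, 0, 0, 0, 0, -0.13], [-0.14, -1, 0, 0, 0, 0, -0.13], [-0.14, -1, 0, 0, 0, 0, -0.13], [-0.14, -1, 0, 0, 0, 0, -0.13], [-0.14, -1, 0, 0, 0, 0, -0.13], [-0.14, -1, 0, 0, 0, 0, -0.13], [-0.14, -1, 0, 0, 0, 0, -0.13], [-0.14, -1, 0, 0, 0, 0, -0.13]],
])

```text
t: 3.35
position: [0.3644, 0.3001, 0.2314]
orientation: [[-0.941, -0.338, 0.0], [-0.338, 0.941, 0.0], [-0.0, 0.0, -1.0]]
wrist_force: [0.5, -0.4, 0.0]
width: 0.0485
```

Call:
move_arm([
  [[-0.14, -1, 0, 0, 0, 0, -0.13], [-0.14, -1, 0, 0, 0, 0, -0.13], [-0.14, -1, 0, 0, 0, 0, -0.13], [-0.14, -1, 0, 0, 0, 0, -0.13], [-0.14, -1, 0, 0, 0, 0, -0.13], [-0.14, -1, 0, 0, 0, 0, -0.13], [-0.14, -1, 0, 0, 0, 0, -0.13], [-0.14, -1, 0, 0, 0, 0, -0.13], [-0.14, -1, 0, 0, 0, 0, -0.13], [-0.14, -1, 0, 0, 0, 0, -0.13], [0, 0, 0, 0, 0, 0, -0.13], [0, 0, 0, 0, 0, 0, -0.13]],
])

```text
t: 4.85
position: [0.4575, 0.123, 0.2313]
orientation: [[-0.941, -0.338, -0.0], [-0.338, 0.941, 0.0], [0.0, 0.0, -1.0]]
wrist_force: [-0.1, -0.2, 0.0]
width: 0.0482
```

```bash
cat >> h.py <<'E'
a=np.radians(19.8); EX=np.array([np.cos(a),np.sin(a),0]); EY=np.array([-EX[1],EX[0],0]); O=np.array([.5819,.0911,0])
def st():
    s=observe(); q=s['position']-O; R=s['orientation']
    print('t',s['t'],'locker mm',np.round([q@EX*1e3,q@EY*1e3,q[2]*1e3],1),'w',round(s['width']*1e3,1),'F',np.round([s['wrist_force']@EX,s['wrist_force']@EY,s['wrist_force'][2]],1),'yaw',np.degrees(np.arctan2(R[1,1],R[0,1])).round(2)-90,'z',R[:,2].round(3)); return s
E
python3 -c "
from h import *
st()
im,d=get_image('wrist'); cv2.imwrite('pics/w1.png',im)
print(camera_params('wrist'))"
```

```text
t 4.85 locker mm [-106.2   72.1  231.3] w 48.2 F [-0.2 -0.2  0. ] yaw 19.769999999999996 z [-0.  0. -1.]
{'fx': 387.75242750433245, 'fy': 387.75242750433245, 'cx': 317.3216501810921, 'cy': 243.393590340239, 'tool_from_camera': array([[-5.05363247e-04, -9.49791758e-01, -3.12882343e-01,
         7.96587016e-02],
       [ 9.99999860e-01, -4.31160850e-04, -3.06345684e-04,
        -1.65691280e-04],
       [ 1.56061989e-04, -3.12882454e-01,  9.49791843e-01,
        -1.42358103e-01],
       [ 0.00000000e+00,  0.00000000e+00,  0.00000000e+00,
         1.00000000e+00]])}
```

View pics/w1.png

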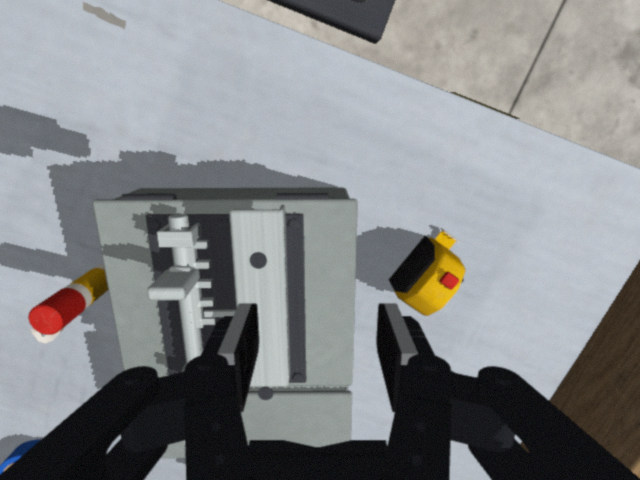

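The wrist view shows the tool aligned with the locker axes, with the plate at (262,290) and the paddle at (175,285). Next I shift right by 72 mm, descend part of the way and re-measure.

Call:
move_arm([
  [[-0.1, -0.9, 0, 0, 0, 0, -0.13], [-0.1, -0.9, 0, 0, 0, 0, -0.13], [-0.1, -0.9, 0, 0, 0, 0, -0.13], [0, -0.9, 0, 0, 0, 0, -0.13], [0, 0, 0.9, 0, 0, 0, -0.13], [0, 0, 0.9, 0, 0, 0, -0.13], [0, 0, 0.9, 0, 0, 0, -0.13], [0, 0, 0.9, 0, 0, 0, -0.13], [0, 0, 0, 0, 0, 0, -0.13], [0, 0, 0, 0, 0, 0, -0.13]],
])

```text
t: 6.15
position: [0.4881, 0.0574, 0.1599]
orientation: [[-0.941, -0.339, 0.001], [-0.339, 0.941, 0.0], [-0.001, 0.0, -1.0]]
wrist_force: [0.5, -0.6, 0.9]
width: 0.0481
```

```bash
python3 -c "
from h import *
s=st()
im,d=get_image('wrist'); cv2.imwrite('pics/w2.png',im)
p=camera_params('wrist'); T=p['tool_from_camera']
v,u=np.mgrid[0:480,0:640]
P=np.stack([(u-p['cx'])/p['fx']*d,(v-p['cy'])/p['fy']*d,d],-1)
L=P@T[:3,:3].T+T[:3,3]; W=L@s['orientation'].T+s['position']-O
X,Y,Z=W@EX*1e3,W@EY*1e3,W[...,2]*1e3
def rep(n,m): print(n,m.sum(),'x',np.percentile(X[m],[1,50,99]).round(1),'y',np.percentile(Y[m],[1,50,99]).round(1),'z',np.percentile(Z[m],[1,50,99]).round(1))
ok=d>0
rep('paddle',ok&(Z>131)&(Z<142)&(X>-100)&(X<-55)&(Y<-10)&(Y>-55))
rep('plate',ok&(abs(Z-124)<5)&(Y>5)&(Y<55)&(X<20))
k=L*1e3
for n,sg in (('Lfinger',1),('Rfinger',-1)):
  m=ok&(k[...,2]>-30)&(k[...,2]<3)&(sg*k[...,1]>15)&(sg*k[...,1]<50)&(abs(k[...,0])<20)
  if m.sum(): print(n,m.sum(),np.percentile(k[m],[1,50,99],axis=0).round(1).tolist())
"
```

```text
t 6.15 locker mm [-99.7   0.  159.9] w 48.1 F [ 0.3 -0.7  0.9] yaw 19.799999999999997 z [ 0.001  0.    -1.   ]
paddle 495 x [-77.2 -73.9 -67.5] y [-29.1 -23.5 -17.9] z [131.1 136.1 137.8]
plate 11071 x [-126.4  -85.4   -1.8] y [13.4 26.9 48. ] z [121.9 123.9 125.3]
Lfinger 1752 [[-10.9, 23.8, -29.8], [6.6, 25.7, -19.5], [11.1, 37.3, -3.9]]
Rfinger 1754 [[-11.0, -37.7, -29.8], [6.7, -26.0, -19.6], [11.1, -24.1, -4.0]]
```

View pics/w2.png

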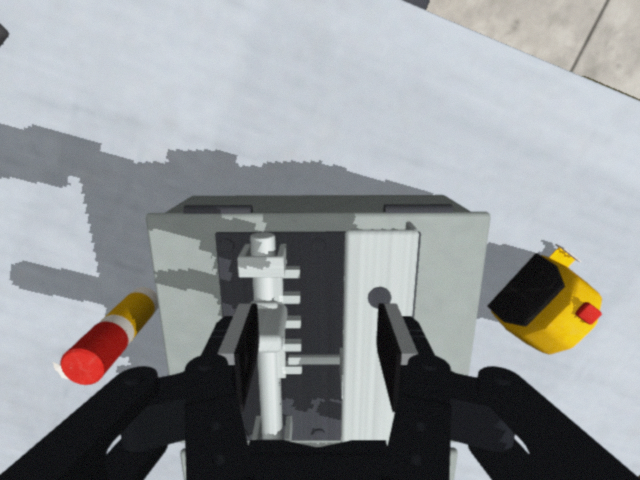

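Plate centre y = 31, and the tips sit about 4 mm behind the TCP at y ≈ ±31. Paddle clearance is about 10 mm. Now I lower the fingers onto the plate and press.

Call:
move_arm([
  [[0, 0, 0.65, 0, 0, 0, -0.13], [0, 0, 0.65, 0, 0, 0, -0.13], [0, 0, 0.6, 0, 0, 0, -0.13], [0, 0, 0.15, 0, 0, 0, -0.13], [0, 0, 0.15, 0, 0, 0, -0.13], [0, 0, 0.15, 0, 0, 0, -0.13], [0, 0, 0, 0, 0, 0, -0.13], [0, 0, 0, 0, 0, 0, -0.13]],
])

```text
t: 7.2
position: [0.4875, 0.0568, 0.1125]
orientation: [[-0.941, -0.338, -0.001], [-0.338, 0.941, 0.0], [0.001, 0.0, -1.0]]
wrist_force: [-3.0, -0.2, 6.4]
width: 0.0484
```

```bash
python3 -c "
from h import *
st()"
```

```text
t 7.2 locker mm [-100.4   -0.3  112.5] w 48.4 F [-2.9  0.8  6.4] yaw 19.760000000000005 z [-0.001  0.    -1.   ]
```

Call:
move_arm([
  [[0, 0, 0.12, 0, 0, 0, -0.13], [0, 0, 0, 0, 0, 0, -0.13], [0, 0, 0, 0, 0, 0, -0.13]],
])

```text
t: 7.58
position: [0.4875, 0.0568, 0.1102]
orientation: [[-0.941, -0.338, -0.001], [-0.338, 0.941, 0.0], [0.001, 0.0, -1.0]]
wrist_force: [-2.9, -0.6, 7.5]
width: 0.0485
```

```bash
python3 -c "
from h import *
st()
d=get_image('top')[1]
p=camera_params('top'); R=cv2.Rodrigues(np.array(p['rvec'],float))[0]; t=np.array(p['tvec'],float).ravel()
v,u=np.mgrid[0:480,0:640]
W=(np.stack([(u-p['cx'])/p['fx']*d,(v-p['cy'])/p['fy']*d,d],-1)-t)@R-O
X,Y,Z=W@EX*1e3,W@EY*1e3,W[...,2]*1e3
m=(d>0)&(X>-60)&(X<5)&(abs(Y-31)<14)&(Z<130)
print('plate z (was 123.9)',m.sum(),np.percentile(Z[m],[10,50,90]))
st()"
```

```text
t 7.575 locker mm [-100.5   -0.3  110.2] w 48.5 F [-3.   0.4  7.5] yaw 19.75 z [-0.001  0.    -1.   ]
plate z (was 123.9) 298 [110.1308111  112.69979541 115.55809882]
t 7.625 locker mm [-100.4   -0.3  110.2] w 48.2 F [-3.9  0.6  7.5] yaw 19.760000000000005 z [-0.001  0.    -1.   ]
```

By plate height the catch is down about 9–10 mm, and by force about 8 mm. It hasn't bottomed. Now I push the bolt.

Call:
move_arm([
  [[-0.3, 0, 0, 0, 0, 0, -0.13], [-0.3, 0, 0, 0, 0, 0, -0.13], [-0.3, 0, 0, 0, 0, 0, -0.13], [-0.3, 0, 0, 0, 0, 0, -0.13], [-0.3, 0, 0, 0, 0, 0, -0.13], [-0.3, 0, 0, 0, 0, 0, -0.13], [-0.3, 0, 0, 0, 0, 0, -0.13], [-0.3, 0, 0, 0, 0, 0, -0.13], [-0.3, 0, 0, 0, 0, 0, -0.13], [0, 0, 0, 0, 0, 0, -0.13]],
])

```text
t: 8.88
position: [0.5378, 0.0749, 0.1099]
orientation: [[-0.941, -0.338, -0.002], [-0.338, 0.941, -0.0], [0.002, 0.0, -1.0]]
wrist_force: [-5.1, -0.1, 8.8]
width: 0.0479
```

```bash
python3 -c "
from h import *
st()"
```

```text
t 8.875 locker mm [-47.   -0.3 109.9] w 47.9 F [-4.8  1.6  8.8] yaw 19.760000000000005 z [-0.002 -0.    -1.   ]
```

Front face is at about -36, so the bolt is at about 44 mm. The force is only sliding friction. I'll continue gently to the stop.

Call:
move_arm([
  [[-0.1, 0, 0, 0, 0, 0, -0.13], [-0.1, 0, 0, 0, 0, 0, -0.13], [-0.1, 0, 0, 0, 0, 0, -0.13], [-0.1, 0, 0, 0, 0, 0, -0.13], [0, 0, 0, 0, 0, 0, -0.13], [0, 0, 0, 0, 0, 0, -0.13]],
])

```text
t: 9.62
position: [0.5448, 0.0774, 0.1099]
orientation: [[-0.941, -0.338, -0.003], [-0.338, 0.941, -0.001], [0.003, 0.0, -1.0]]
wrist_force: [-6.0, -2.1, 7.7]
width: 0.0484
```

```bash
python3 -c "
from h import *
st()"
```

```text
t 9.625 locker mm [-39.6  -0.4 109.9] w 48.4 F [-6.4  0.   7.7] yaw 19.75 z [-0.003 -0.001 -1.   ]
```

Call:
move_arm([
  [[-0.08, 0, 0, 0, 0, 0, -0.13], [-0.08, 0, 0, 0, 0, 0, -0.13], [0, 0, 0, 0, 0, 0, -0.13], [0, 0, 0, 0, 0, 0, -0.13]],
])

```text
t: 10.12
position: [0.5477, 0.0784, 0.1099]
orientation: [[-0.941, -0.338, -0.003], [-0.338, 0.941, -0.0], [0.003, 0.001, -1.0]]
wrist_force: [-6.2, -1.8, 7.8]
width: 0.0483
```

```bash
python3 -c "
from h import *
st()"
```

```text
t 10.125 locker mm [-36.5  -0.3 109.9] w 48.3 F [-6.4  0.4  7.8] yaw 19.75 z [-0.003 -0.    -1.   ]
```

```bash
python3 -c "
from h import *
for c in ('scene','wrist'):
  im,d=get_image(c); cv2.imwrite(f'pics/{c}3.png',im)
im=cv2.imread('pics/scene3.png')[180:360,190:420]; a=cv2.resize(im,(575,450),interpolation=cv2.INTER_CUBIC)
cv2.imwrite('pics/s3c.png',a); st()"
```

```text
t 10.225 locker mm [-36.5  -0.3 109.9] w 48.2 F [-5.9  0.2  8. ] yaw 19.75 z [-0.003 -0.001 -1.   ]
```

View pics/wrist3.png

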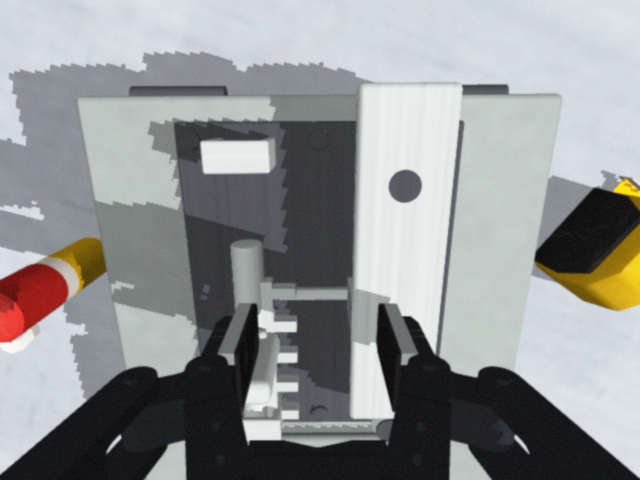

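View pics/s3c.png

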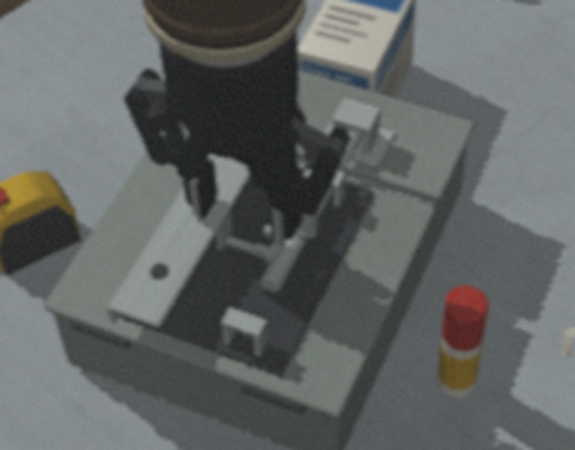

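The wrist view shows the paddle at about (262,370), in front of the finger. The bolt's tail has left the near guide at (237,155). The scene crop shows nothing disturbed. The force shows no stop yet, so I'll push a little further.

Call:
move_arm([
  [[-0.1, 0, 0, 0, 0, 0, -0.13], [-0.05, 0, 0, 0, 0, 0, -0.13], [0, 0, 0, 0, 0, 0, -0.13]],
])

```text
t: 10.6
position: [0.5482, 0.0785, 0.1096]
orientation: [[-0.941, -0.337, -0.007], [-0.337, 0.942, -0.002], [0.008, 0.001, -1.0]]
wrist_force: [-13.9, -3.9, 14.0]
width: 0.0483
```

```bash
python3 -c "
from h import *
s=st()
im,d=get_image('wrist')
p=camera_params('wrist'); T=p['tool_from_camera']
v,u=np.mgrid[0:480,0:640]
P=np.stack([(u-p['cx'])/p['fx']*d,(v-p['cy'])/p['fy']*d,d],-1)
W=(P@T[:3,:3].T+T[:3,3])@s['orientation'].T+s['position']-O
X,Y,Z=W@EX*1e3,W@EY*1e3,W[...,2]*1e3
for n,m in (('paddle',(d>0)&(Z>129)&(Z<142)&(X>-32)&(X<0)&(Y<-16)&(Y>-23.5)),('lid',(d>0)&(abs(Z-80)<5)&(X<-90))):
  print(n,m.sum(),np.percentile(X[m],[1,20,50,80,99]).round(1),np.percentile(Z[m],[1,50,99]).round(1)) if m.sum() else print(n,0)
"
```

```text
t 10.6 locker mm [-35.9  -0.4 109.6] w 48.3 F [-14.4   1.1  14. ] yaw 19.689999999999998 z [-0.007 -0.002 -1.   ]
paddle 552 [-25.3 -24.3 -22.4 -19.2 -15.8] [129.2 135.6 137.6]
lid 29081 [-127.5 -119.8 -110.6  -98.1  -90.3] [76.4 80.  84.8]
```

The stop is reached: the force rose to 14 N with almost no motion. The lid edge is still at -128, so the locker hasn't moved. I'll hold, relieve the push, then lift straight up.

Call:
move_arm([
  [[0, 0, 0, 0, 0, 0, -0.13], [0.13, 0, 0, 0, 0, 0, -0.13], [0, 0, -0.3, 0, 0, 0, -0.13], [0, 0, -0.3, 0, 0, 0, -0.13], [0, 0, -0.5, 0, 0, 0, -0.13], [0, 0, -1, 0, 0, 0, -0.13], [0, 0, -1, 0, 0, 0, -0.13], [0, 0, -1, 0, 0, 0, -0.13], [0, 0, -1, 0, 0, 0, -0.13], [0.7, 0, -0.7, 0, 0, 0, -0.13], [1, 0, 0, 0, 0, 0, -0.13], [1, 0, 0, 0, 0, 0, -0.13], [1, 0, 0, 0, 0, 0, -0.13], [1, 0, 0, 0, 0, 0, -0.13], [1, 0, 0, 0, 0, 0, -0.13], [0, 0, 0, 0, 0, 0, -0.13], [0, 0, 0, 0, 0, 0, -0.13]],
])

```text
t: 12.78
position: [0.4428, 0.0406, 0.2263]
orientation: [[-0.941, -0.338, 0.001], [-0.338, 0.941, 0.0], [-0.001, -0.0, -1.0]]
wrist_force: [-0.2, 0.3, 0.5]
width: 0.0477
```

```bash
python3 -c "
from h import *
s=st()
im,d=get_image('top'); cv2.imwrite('pics/top4.png',cv2.resize(im[150:350,200:450],None,fx=3,fy=3))
for c in ('top','wrist'):
  if c=='top':
    p=camera_params('top'); R=cv2.Rodrigues(np.array(p['rvec'],float))[0]; t=np.array(p['tvec'],float).ravel()
  else:
    im,d=get_image('wrist'); p=camera_params('wrist')
  v,u=np.mgrid[0:480,0:640]
  P=np.stack([(u-p['cx'])/p['fx']*d,(v-p['cy'])/p['fy']*d,d],-1)
  if c=='top': W=(P-t)@R-O
  else: T=p['tool_from_camera']; W=(P@T[:3,:3].T+T[:3,3])@s['orientation'].T+s['position']-O
  X,Y,Z=W@EX*1e3,W@EY*1e3,W[...,2]*1e3
  for n,m in (('paddle',(d>0)&(Z>130)&(Z<142)&(X>-50)&(X<10)&(Y<-10)&(Y>-50)),('plate',(d>0)&(abs(Z-120)<10)&(abs(Y-31)<14)&(abs(X+60)<60)),('lid',(d>0)&(abs(Z-80)<5)&(abs(X)<140)&(abs(Y)<115))):
    if m.sum(): print(c,n,m.sum(),'x',np.percentile(X[m],[1,50,99]).round(1),'y',np.percentile(Y[m],[1,50,99]).round(1),'z',np.percentile(Z[m],[5,50,95]).round(1))
for n in ('tape_measure','glue_stick','fuse_box','locker'):
  for l in landmark_of('top',n)[:1]: print(n,np.round(l['location'],1))
"
```

```text
t 12.775 locker mm [-148.    -0.3  226.3] w 47.7 F [-0.1  0.4  0.5] yaw 19.760000000000005 z [ 0.001  0.    -1.   ]
top paddle 78 x [-26.4 -21.7 -16.7] y [-42.7 -30.7 -18.1] z [132.3 136.5 139.5]
top plate 898 x [-114.6  -52.7   -0.9] y [17.1 32.3 44.7] z [120.7 124.1 127.3]
top lid 9868 x [-122.1   18.9  127.2] y [-101.     2.5  101.5] z [76.7 80.6 84.3]
wrist paddle 547 x [-25.5 -22.9 -15.6] y [-43.  -30.4 -18. ] z [131.  136.2 137.9]
wrist plate 5149 x [-119.1  -63.8   -1.6] y [17.3 30.3 44.5] z [123.2 124.2 125.2]
wrist lid 20204 x [-127.4  -84.7   62.9] y [-100.3   -7.7  100.7] z [78.5 80.8 84.7]
tape_measure [245.  321.7]
glue_stick [400.1 265.3]
fuse_box [288.9 183.6]
locker [322.5 272.1]
```

View pics/top4.png

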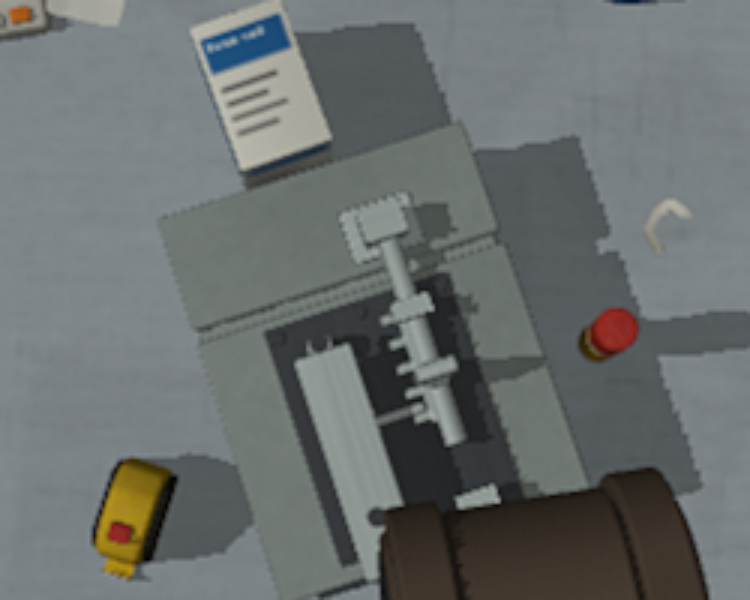

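The bolt sits in the keeper at (385,220). Paddle x is -21.5, so the bolt is home, and the plate is back up at 124.2 mm. Locker and bystanders haven't moved, and the arm is clear. Handing in.

```bash
python3 -c "
from rig import *
print(sign_off())"
```

```text
the job is handed in; nothing more can be done
None
```

The locker is bolted and locked, and I handed the job in at about 12.9 s of the 32 s allowed; no verdict was reported.

- **Method:** With the fingers open about 48 mm, the left fingertip held the catch plate down. The right fingertip pushed the paddle until the stop, felt as a force rise from 6 to 14 N. I then eased off and lifted straight up.
- **Catch depth:** The plate's height suggested it was held 9–10 mm down and the spring force about 8 mm. Both are past the 5.8 mm limit.
- **Bolt:** The paddle is at locker x of about -21.5 mm, up from -73.5. That reads about 53 mm of travel, 1–2 mm past the nominal 52 mm stop. I put the difference down to calibration error. The picture shows the bolt's end inside the keeper.
- **Catch released:** The plate top is back at 124.2 mm, which is fully up.
- **Locker and bystanders:** The locker's lid edges have not moved, and the bystanders look the same in the top view. Their network positions are within about 2 pixels of the start.
- **Arm:** It is clear of everything, with a wrist force of about 0.5 N.

No check failed.

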